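Mix the standards and load the sampler tray

TASK

Slide the mixer's orange mode slide to its on stop, then take the bottles with red, yellow and blue caps (those that are there) in that order, press each straight down on the mixer's pad until the pad is fully down and keep it there for three seconds, and stand each on the tray spot of its own colour. Then slide the mode slide back to its off stop, and last, with every bottle on its spot, slide the black tray lock to its home stop. Leave the other things on the bench where they are.

Things in the scene. Friction and masses are not known exactly. Their poses are not given: they have to be found in the camera images.
- mixer: white touch mixer, a housing 180 (x) x 150 (y) x 60 mm high, fixed to the bench; origin at the centre of its underside; its x axis points from the slide side to the pad side, its y axis is the direction in which the orange mode slide moves from off to on
- mixer_seat (a point): point on the mixer's upright pad axis at the height of the top of the released pad (72 mm above the bench, 35 mm from the mixer's origin along its x axis); it does not move when the pad goes down. The pad is a black disc 68 mm across
- mixer_pad (a joint): travel of the sprung pad in m: 0 released, 0.008 fully down; a spring holds it up, and it takes about 9 N to push it fully down
- mode_slide (a joint): position of the orange mode slide in m along the mixer's y axis: 0 at the off stop (red dot), 0.070 at the on stop (green dot); stays where it is left, friction 1.5 N
- mode_slide_top (a point): centre of the top of the orange mode slide's grip, an upright block 28 mm (mixer x) x 20 mm (mixer y) x 40 mm high standing on a 14 mm high track along the near side of the mixer's top; this point is about 115 mm above the bench
- tray: green sampler tray, a flat deck 190 (x) x 260 (y) x 12 mm high fixed to the bench, with three colour-ringed spots in a row along its y axis on the far part and the lock slide on the near part; origin at the centre of its underside; its y axis is the direction in which the lock slides home
- tray_lock (a joint): position of the black tray lock slide in m along the tray's y axis: 0 at the open stop, 0.070 at the home stop (white dot, bolt through the dark steel striker); stays where it is left, friction 1.5 N
- tray_lock_top (a point): centre of the top of the black tray lock grip, an upright block 28 mm (tray x) x 20 mm (tray y) x 40 mm high standing on a 14 mm high track on the tray; this point is about 67 mm above the bench. The dark striker block at the home end is 34 mm high and ends 13 mm beyond the track
- red_bottle: amber glass sample bottle with a red cap: body 48 mm across and 50 mm high, then a short neck, then the cap 36 mm across from 56 to 84 mm height (84 mm overall, about 160 g); origin at the centre of its underside, z axis up through the cap. May be absent
- red_spot (a point): centre of the red-ringed spot (ring 60 mm across) on the tray's top, 12 mm above the bench; neighbouring spots are 72 mm apart
- yellow_bottle: amber glass sample bottle with a yellow cap: body 48 mm across and 50 mm high, then a short neck, then the cap 36 mm across from 56 to 84 mm height (84 mm overall, about 160 g); origin at the centre of its underside, z axis up through the cap. May be absent
- yellow_spot (a point): centre of the yellow-ringed spot (ring 60 mm across) on the tray's top, 12 mm above the bench; neighbouring spots are 72 mm apart
- blue_bottle: amber glass sample bottle with a blue cap: body 48 mm across and 50 mm high, then a short neck, then the cap 36 mm across from 56 to 84 mm height (84 mm overall, about 160 g); origin at the centre of its underside, z axis up through the cap. May be absent
- blue_spot (a point): centre of the blue-ringed spot (ring 60 mm across) on the tray's top, 12 mm above the bench; neighbouring spots are 72 mm apart
- white_bottle: bystander: same bottle as the three others but with a white cap (not part of the job); origin at the centre of its underside
- beaker: bystander: open clear glass cup, 70 mm wide at the rim, 85 mm high; origin at the centre of its underside
- pan_box: bystander: small flat clear box with a grey lid, 77 x 57 x 33 mm; origin at the centre of its underside
- driver: bystander: screwdriver with a red handle, 160 mm long, lying flat; origin at mid-length
- scoop_cup: bystander: white ceramic cup, 64 mm wide at the rim, 60 mm high; origin at the centre of its underside

How it is judged:
By the outcome, as a careful person would: the job done as asked, in the order asked, and still so for the second after the job is handed in, with the robot touching nothing.
Of red_bottle, yellow_bottle, blue_bottle only 2 to 3 are there at a start; the rules pass over those that are not, and their reading is None.
At some moment in a run one of red_bottle, yellow_bottle, blue_bottle may be knocked a few centimetres aside while the robot is not near it.
It also fails if it takes over 210 s, if anything falls off the work surface, if the arm or the gripper's body presses on something with over 40 N, if the wrist force passes 120 N, or if a joint passes its speed limit or range.

ROBOT

A 7-joint arm with a two-finger parallel gripper is mounted at the origin on the work surface. World frame = base frame: x ahead of the robot, y to its left, z up, the work surface at z = 0. Lengths are in m, angles in rad, forces in N, time in s.
With the tool pointing down it reaches from about 0.4 to 0.85 m from the base axis. Payload 10.4 kg.
Tool frame: the origin (TCP) lies at the very end of the fingers, on their centre line; the grasp point (between the pads) lies 19 mm behind it; z points along the fingers, y is the line along which they close (so a half turn about z gives the same grasp; the last joint's range is limited). The gripper opens to 87 mm and grips with 3 to 60 N. Pads are 19 mm wide; open, the fingers measure 117 mm over their backs; the gripper's body (75 mm by 190 mm) begins 51 mm behind the grasp point.
Start: joints at [1.115, 0.332, -0.065, 1.46, 0.022, 1.35, -0.088], TCP at [0.262, -0.567, 0.223] pointing down, gripper open.
Joint ranges: [-2.6, 2.6], [-0.5, 2.12], [-1.47, 1.34], [0.16, 2.42], [-1.27, 4.41], [0.06, 2.06], [-2.6, 2.6]. Speed limits (rad/s): [2.22, 2.22, 2.79, 2.79, 3.14, 3.14, 3.14].

INTERFACE

Orientations are given as a unit quaternion [x, y, z, w].
In Python, from bench import read_state, cams, workorder gives the robot as it stands.
- The arm moves only by the shell command python3 -m crank 'ROWS' [FORCE]. ROWS is text: rows parted by semicolons, each of 5 numbers parted by spaces: the shift along the tool's x, y, z scaled (see below), then the turn about the tool's z scaled (see below), then the opening, from -1 (shut) to 1 (fully open). In form: dx dy dz yaw jaw; .... A call has 1 to 10 rows; each row shifts and turns the commanded pose from where the row before left it, along the tool's axes as they then stand; what a row does not reach is not made up. The controller multiplies each number of a shift by 200 mm and each number of a turn by 90 degrees. A row lasts 1/10 s, in which the tool goes at most 50 mm and 8.59 degrees, less where a joint would pass 70% of its speed; a pose out of reach is approached as far as the arm can. A call with a number of a shift or a turn outside -1 to 1 is refused whole. A call with a gripper value outside its range is refused whole. The fingers move at their own pace and stop on an object; FORCE is the grip in N (left out, the last holds). Time passes only in rows, so rows that do not move let the fingers close. It gives the time, the measured TCP pose, the force, the opening and the grip force at its end, in the units of the state.
- read_state(): the state, without advancing time (a new reading comes with each control period).
- cams.camera(name): name is "scene" or "top"; returns a dict with "img" (400x640x3 uint8, blue, green, red), "K" (3x3 intrinsics, pixels), "xyz" and "attitude" of the camera in the world. Camera axes: x right, y down, z forward; pixel columns grow to the right and rows downward; lengths in m; the calibration is good to about 2 mm. A picture is of the moment at which its call begins. There is no depth.
- workorder.close_job(): hands the job in; it is judged then, once.
The state is a dict: "time": time; "joint_positions": joint angles; "joint_vel": joint speeds; "joint_torque": joint torques, N m; "ee_pos": TCP position; "eef_rot": TCP orientation; "ft_force": force on the tool from outside, world axes, zero at the start; "torque": the same for the moment, N m; "width": finger opening in m; "grip_force": force on a finger pad.
Only numpy, scipy, OpenCV 4.12 (cv2) and the standard library are available. Lean on these libraries where they do the work, as an engineer would, in place of code of your own. Each camera call takes 0.05 s, during which the arm holds its last target. There are 200 camera calls.

## Working session

There is one attempt and no reset: what is moved stays moved. The work goes in short steps, Python scripts to look and compute and a shell command to move; the robot and the scene stay as the last step left them, time stands still between calls to the robot, and variables do not carry over. Pictures are saved under pics/ and viewed, at most 14 in all, crops included, and the job is handed in when it is done.

```bash
ls; mkdir -p pics; python3 - <<'E'
from bench import read_state, cams
import cv2
print(read_state())
for n in("scene","top"):
    c=cams.camera(n); cv2.imwrite(f"pics/{n}0.png",c["img"]); print(n,c["K"],c["xyz"],c["attitude"])
E
```

```text
pics
{'time': 0.0, 'joint_positions': array([ 1.11541336,  0.33285851, -0.06470655,  1.46095124,  0.02160072,
        1.34990944, -0.08847891]), 'joint_vel': array([ 0.00143542,  0.00078524,  0.00030663,  0.00147408,  0.00097531,
        0.00075793, -0.00043546]), 'joint_torque': array([ 9.81434969e-04, -6.23244452e+01,  2.54104589e-02, -3.89891160e+01,
       -6.12640288e-02,  3.98091017e-02,  1.43551456e-04]), 'ee_pos': array([ 0.26195552, -0.5670181 ,  0.22175757]), 'eef_rot': array([ 9.76673108e-01,  2.14730361e-01, -1.85781311e-04, -6.90929781e-04]), 'ft_force': array([-0.08797007,  0.18086369, -1.06750599]), 'torque': array([ 0.06610788, -0.0137363 ,  0.03530217]), 'grip_force': 0.0, 'width': 0.08717930507359482}
scene [[426.12926148   0.         318.48905253]
 [  0.         426.12926148 194.516388  ]
 [  0.           0.           1.        ]] [ 1.41706314 -0.2979941   0.94083649] [ 0.74626817  0.52919445 -0.24356714 -0.32204363]
top [[375.60336144   0.         314.23726745]
 [  0.         375.60336144 195.19203219]
 [  0.           0.           1.        ]] [ 0.41492118 -0.0270322   1.15606504] [-0.70456497  0.70785487 -0.03824788  0.03266182]
```

View pics/top0.png

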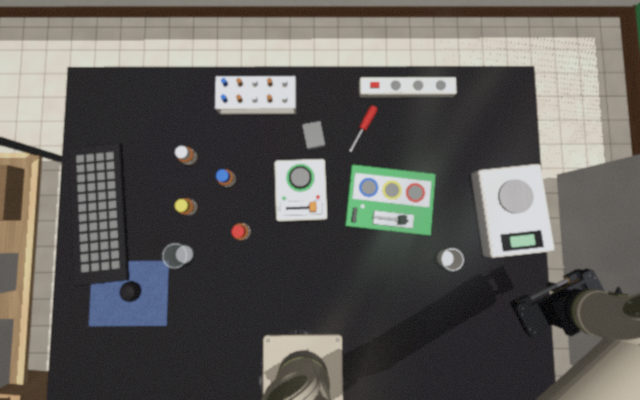

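View pics/scene0.png

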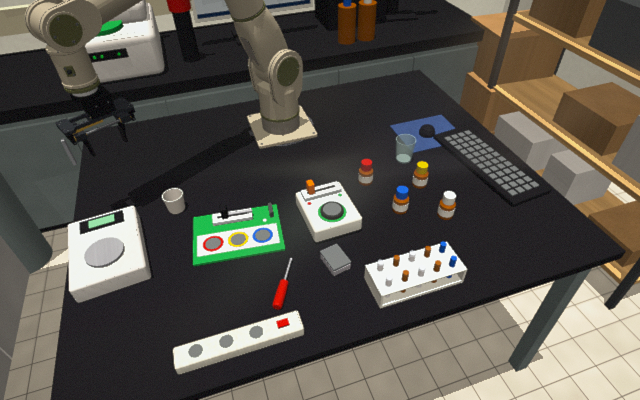

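The top view shows all three coloured bottles to the left, at about red (241,231), yellow (186,206) and blue (226,177). The orange slide is at (313,207) and the lock grip at (402,219). I'll enlarge both views to read them more closely.

```bash
python3 - <<'E'
import cv2
t=cv2.imread("pics/top0.png"); s=cv2.imread("pics/scene0.png")
def crop(i,x,y,w,h,f,n): cv2.imwrite(n,cv2.resize(i[y:y+h,x:x+w],None,fx=f,fy=f,interpolation=cv2.INTER_CUBIC))
crop(t,265,150,180,95,4.4,"pics/c1.png")   # mixer+tray
crop(t,160,135,110,110,5,"pics/c2.png")
crop(s,180,140,300,130,2.66,"pics/c3.png")
E
```

```text
(no output)
```

View pics/c1.png

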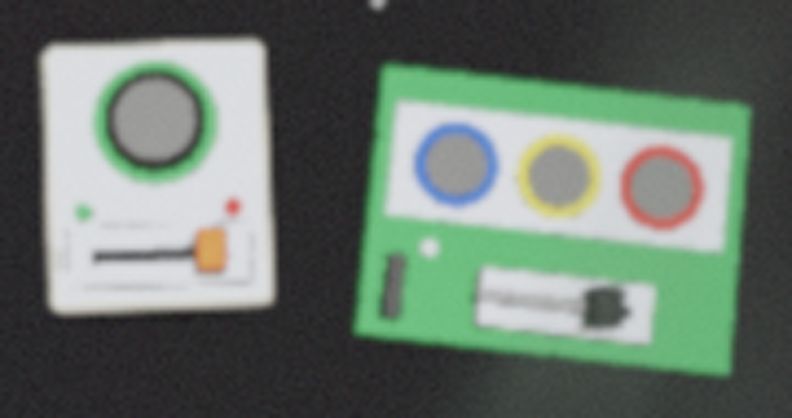

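View pics/c2.png

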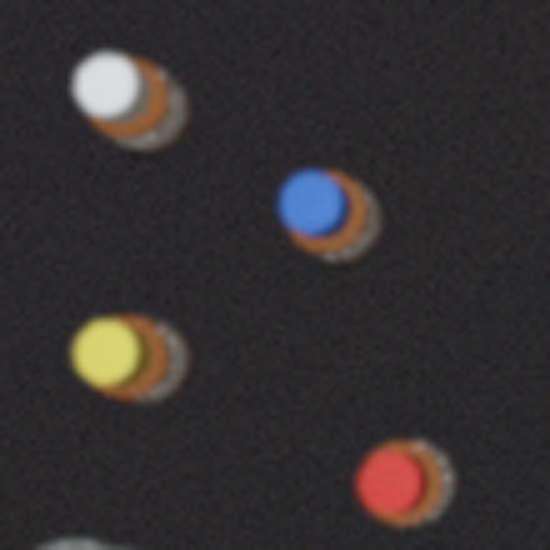

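View pics/c3.png

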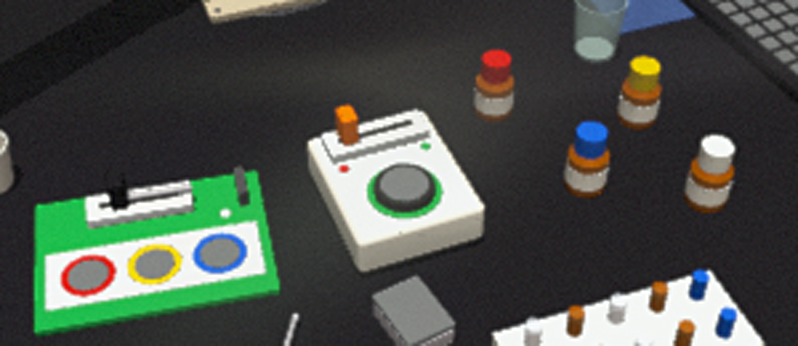

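```bash
cat > h.py <<'E'
import numpy as np
from bench import read_state, cams
from scipy.spatial.transform import Rotation as R
def ray(c,u,v,z):
    d=R.from_quat(c["attitude"]).as_matrix()@np.linalg.inv(c["K"])@[u,v,1]
    return c["xyz"]+d*(z-c["xyz"][2])/d[2]
def to(x,y,z,yaw):
    """rows units from present pose to target TCP; yaw = world angle of finger closing line, deg. pointing down"""
    s=read_state(); r=R.from_quat(s["eef_rot"]); m=r.as_matrix()
    d=m.T@(np.array([x,y,z])-s["ee_pos"])
    a=np.degrees(np.arctan2(m[1,1],m[0,1])); t=-((yaw-a+90)%180-90)
    tx,ty=R.from_euler('z',t,degrees=True).as_matrix().T[:2,:2]@d[:2]
    print("t",round(s["time"],1),"pos",s["ee_pos"].round(4),"closing",round(a,1),"F",s["ft_force"].round(1),"w",round(s["width"],4),"g",round(s["grip_force"],1))
    print("  shift now",(d/.2).round(3),"yaw",round(t/90,3),"shift after turn",(np.array([tx,ty,d[2]])/.2).round(3))
E
cat > m.py <<'E'
from h import *
T=cams.camera("top");S=cams.camera("scene")
def C(c,f,ox,oy,u,v,z): return ray(c,(u+.5)/f-.5+ox,(v+.5)/f-.5+oy,z)
for n,u,v,z in [("pad",155,119,.072),("bluespot",456,164,.012),("yelspot",559,176,.012),("redspot",662,187,.012),("orange",211,249,.115),("lock",603,307,.067),
 ("mTL",42,45,.06),("mTR",265,40,.06),("mBL",50,313,.06),("mBR",274,305,.06),("tTL",382,64,.012),("tTR",751,104,.012),("tBR",730,376,.012),("tBL",356,336,.012),("striker",393,286,.034)]:
    print(n,C(T,4.4,265,150,u,v,z).round(4))
for n,u,v in [("white",107,86),("blue",312,203),("yellow",107,352),("red",390,483)]: print(n,C(T,5,160,135,u,v,.084).round(4))
print("scene")
for n,u,v,z in [("red",497,57,.084),("yellow",645,64,.084),("blue",592,131,.084),("white",717,145,.084),("orange",346,109,.115),("pad",404,185,.072),("lock",118,184,.067),("redspot",89,274,.012),("bluespot",221,252,.012)]:
    print(n,C(S,2.66,180,140,u,v,z).round(4))
to(.5,-.1,.25,90)
E
python3 m.py
```

```text
pad [0.5785 0.0058 0.072 ]
bluespot [ 0.555  -0.2024  0.012 ]
yelspot [ 0.5463 -0.2742  0.012 ]
redspot [ 0.5382 -0.346   0.012 ]
orange [ 0.489  -0.0307  0.115 ]
lock [ 0.4529 -0.2892  0.067 ]
mTL [0.6309 0.0821 0.06  ]
mTR [ 0.6337 -0.0679  0.06  ]
mBL [0.4509 0.0758 0.06  ]
mBR [ 0.4555 -0.0725  0.06  ]
tTL [ 0.6259 -0.1518  0.012 ]
tTR [ 0.5966 -0.4105  0.012 ]
tBR [ 0.4069 -0.3888  0.012 ]
tBL [ 0.4357 -0.131   0.012 ]
striker [ 0.469  -0.1546  0.034 ]
white [0.6507 0.3492 0.084 ]
blue [0.5818 0.2295 0.084 ]
yellow [0.4963 0.3446 0.084 ]
red [0.4211 0.1822 0.084 ]
scene
red [0.4229 0.1838 0.084 ]
yellow [0.4976 0.3452 0.084 ]
blue [0.5848 0.2299 0.084 ]
white [0.6535 0.3488 0.084 ]
orange [ 0.4869 -0.0296  0.115 ]
pad [0.5823 0.0047 0.072 ]
lock [ 0.467  -0.2914  0.067 ]
redspot [ 0.5371 -0.3443  0.012 ]
bluespot [ 0.5548 -0.201   0.012 ]
t 0.2 pos [ 0.262  -0.5672  0.2221] closing -65.2 F [ 0.5 -0.4  0. ] w 0.0874 g 0.0
  shift now [ 2.06  -1.622 -0.138] yaw 0.276 shift after turn [ 1.19  -2.336 -0.138]
```

```bash
python3 -m crank '0 0 0 0.0857 1; 0 0 0 0.0857 1; 0 0 0 0.0857 1; 0.1 -0.22 0 0 1; 0.1 -0.22 0 0 1; 0.1 -0.22 0 0 1; 0.1 -0.22 0 0 1; 0.1 -0.22 0 0 1; 0.1 -0.22 0 0 1; 0.1 -0.22 0 0 1' 20
python3 -c "
from h import *
to(.488,-.0302,.15,91.7)"
```

```text
time: 1.2
ee_pos: [0.3935, -0.2536, 0.2227]
eef_rot: [1.0, 0.014, 0.0, 0.0]
ft_force: [0.9, -1.1, -0.1]
width: 0.0871
grip_force: 0.0
t 1.2 pos [ 0.3935 -0.2536  0.2227] closing -88.3 F [ 0.9 -1.1 -0.1] w 0.0871 g 0.0
  shift now [ 0.504 -1.103  0.363] yaw -0.001 shift after turn [ 0.505 -1.102  0.363]
```

```bash
python3 -m crank '0.084 -0.18 0 0 1; 0.084 -0.18 0 0 1; 0.084 -0.18 0.05 0 1; 0.084 -0.18 0.1 0 1; 0.084 -0.18 0.1 0 1; 0.084 -0.18 0.1 0 1; 0 0 0 0 1; 0 0 0 0 1'
python3 -c "
from h import *
to(.488,-.0302,.088,91.7)"
```

```text
time: 2.0
ee_pos: [0.4874, -0.0359, 0.152]
eef_rot: [1.0, 0.015, -0.001, -0.0]
ft_force: [-0.5, -0.2, 0.2]
width: 0.087
grip_force: 0.0
t 2.0 pos [ 0.4874 -0.0359  0.152 ] closing -88.2 F [-0.5 -0.2  0.2] w 0.087 g 0.0
  shift now [ 0.004 -0.029  0.32 ] yaw 0.001 shift after turn [ 0.004 -0.029  0.32 ]
```

```bash
python3 -m crank '0 -0.03 0.1 0 1; 0 0 0.12 0 1; 0 0 0.1 0 1; 0 0 0 0 -1; 0 0 0 0 -1; 0 0 0 0 -1; 0 0 0 0 -1; 0 0 0 0 -1; 0 0 0 0 -1; 0 0 0 0 -1' 20
python3 -c "
from h import *
to(.488,-.0302,.088,91.7)"
```

```text
time: 3.0
ee_pos: [0.4876, -0.0306, 0.0887]
eef_rot: [1.0, 0.015, 0.0, 0.0]
ft_force: [0.5, -0.1, 0.1]
width: 0.0391
grip_force: 0.0
t 3.0 pos [ 0.4876 -0.0306  0.0887] closing -88.3 F [ 0.5 -0.1  0.1] w 0.0391 g 0.0
  shift now [ 0.002 -0.002  0.004] yaw -0.0 shift after turn [ 0.002 -0.002  0.004]
```

```bash
python3 -m crank '0 0 0 0 -1; 0 0 0 0 -1; 0 0 0 0 -1; 0 0 0 0 -1; 0 0 0 0 -1; 0 0 0 0 -1'
python3 -m crank '0 -0.05 0 0 -1; 0 -0.05 0 0 -1; 0 -0.05 0 0 -1; 0 -0.05 0 0 -1; 0 -0.05 0 0 -1; 0 -0.05 0 0 -1; 0 -0.03 0 0 -1; 0 0 0 0 -1; 0 0 0 0 -1'
```

```text
time: 3.6
ee_pos: [0.4875, -0.0308, 0.0886]
eef_rot: [1.0, 0.014, 0.0, 0.0]
ft_force: [0.1, -1.1, -0.4]
width: 0.0202
grip_force: 20.0
time: 4.5
ee_pos: [0.4854, 0.0359, 0.0885]
eef_rot: [1.0, 0.015, -0.0, -0.0]
ft_force: [-3.2, 1.4, 4.0]
width: 0.0201
grip_force: 20.0
```

Gripped (20.2 mm wide). I'll push on in small steps until the stop shows in the force.

```bash
python3 -m crank '0 -0.015 0 0 -1; 0 -0.01 0 0 -1; 0 0 0 0 -1'; python3 -m crank '0 -0.01 0 0 -1; 0 0 0 0 -1'; python3 -m crank '0 -0.01 0 0 -1; 0 0 0 0 -1'
```

```text
time: 4.8
ee_pos: [0.4853, 0.0372, 0.0885]
eef_rot: [1.0, 0.013, -0.0, 0.002]
ft_force: [-4.4, -11.0, 5.3]
width: 0.02
grip_force: 20.0
time: 5.0
ee_pos: [0.4854, 0.0373, 0.0885]
eef_rot: [1.0, 0.012, -0.0, 0.003]
ft_force: [-3.8, -15.9, 6.1]
width: 0.0199
grip_force: 20.0
time: 5.2
ee_pos: [0.4854, 0.0374, 0.0885]
eef_rot: [1.0, 0.012, -0.001, 0.004]
ft_force: [-3.8, -23.5, 7.0]
width: 0.02
grip_force: 20.0
```

```bash
python3 -m crank '0 0.015 0 0 -1; 0 0 0 0 0; 0 0 0 0 0.2; 0 0 0 0 0.2; 0 0 0 0 0.2; 0 0 0 0 0.2; 0 0 -0.15 0 0.2; 0 0 -0.2 0 0.2; 0 0 -0.2 0 0.2; 0 0 0 0 1'
python3 - <<'E'
from h import *
import cv2
t=cams.camera("top")["img"]; s=cams.camera("scene")["img"]
f=lambda i,x,y,w,h,k:cv2.resize(i[y:y+h,x:x+w],(int(w*k),int(h*k)),interpolation=cv2.INTER_CUBIC)
cv2.imwrite("pics/a1.png",np.vstack([f(s,180,140,300,110,2.6),f(t,160,135,300,115,2.6)]))
to(.4222,.183,.15,0)
E
```

```text
time: 6.2
ee_pos: [0.4882, 0.042, 0.2037]
eef_rot: [1.0, 0.015, 0.004, 0.0]
ft_force: [0.2, 0.8, -0.6]
width: 0.0554
grip_force: 0.0
t 6.3 pos [0.4859 0.0414 0.1991] closing -88.3 F [ 0.4 -0.6 -1. ] w 0.0612 g 0.0
  shift now [-0.298 -0.717  0.245] yaw -0.982 shift after turn [ 0.708 -0.319  0.245]
```

View pics/a1.png

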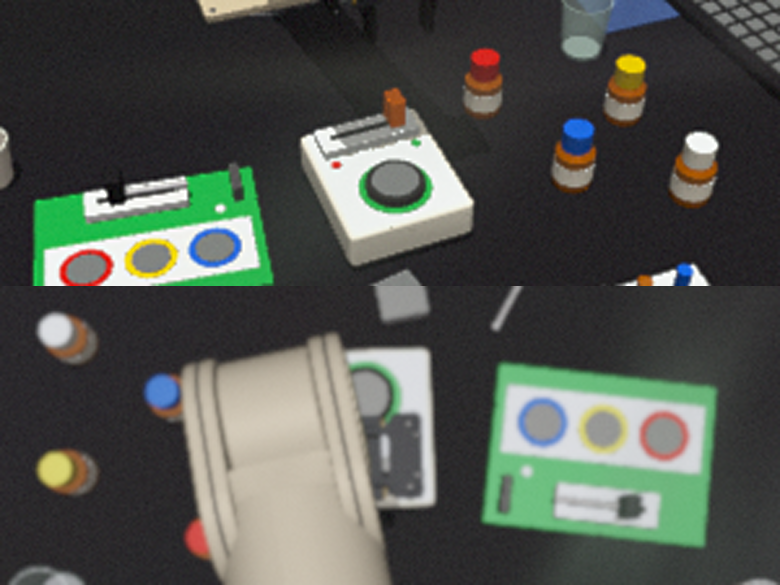

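The slide stands by the green dot and the bottles haven't moved. I'll turn the fingers across the tray (-6.7°) and head for red.

```bash
python3 -m crank '0 0 0 -0.0907 1; 0 0 0 -0.0907 1; 0 0 0 -0.0907 1; 0 0 0 -0.0907 1; 0 0 0 -0.0907 1; 0 0 0 -0.0907 1; 0 0 0 -0.0907 1; 0 0 0 -0.0907 1; 0 0 0 -0.0907 1; 0 0 0 -0.0907 1'
python3 -c "
from h import *
to(.4222,.183,.13,-6.7)"
```

```text
time: 7.3
ee_pos: [0.4846, 0.0413, 0.1969]
eef_rot: [0.745, 0.667, -0.001, -0.001]
ft_force: [0.3, -0.6, 0.0]
width: 0.0868
grip_force: 0.0
t 7.3 pos [0.4846 0.0413 0.1969] closing -6.4 F [ 0.3 -0.6  0. ] w 0.0868 g 0.0
  shift now [ 0.67  -0.388  0.335] yaw 0.004 shift after turn [ 0.667 -0.392  0.335]
```

```bash
python3 -m crank '0.16 -0.095 0 0 1; 0.16 -0.095 0 0 1; 0.16 -0.095 0 0 1; 0.16 -0.095 0.1 0 1; 0.03 -0.01 0.23 0 1; 0 0 0 0 1; 0 0 0 0 1'
python3 - <<'E'
from h import *
import cv2
to(.4222,.183,.054,-6.7)
s=cams.camera("scene")
hsv=cv2.cvtColor(s["img"],cv2.COLOR_BGR2HSV)
for n,(a,b) in dict(red=(0,5),yellow=(22,35),blue=(100,120)).items():
    m=cv2.inRange(hsv,(a,150,90),(b,255,255)); m[:140]=0;m[230:]=0;m[:,:340]=0;m[:,450:]=0
    N,l,st,ce=cv2.connectedComponentsWithStats(m)
    if N>1:
        k=1+st[1:,4].argmax(); u,v=ce[k]; print(n,st[k],ray(s,u,v,.071).round(4))
E
```

```text
time: 8.0
ee_pos: [0.4229, 0.183, 0.1319]
eef_rot: [0.747, 0.665, -0.001, -0.001]
ft_force: [0.1, -0.0, 0.3]
width: 0.0871
grip_force: 0.0
t 8.0 pos [0.4229 0.183  0.1319] closing -6.7 F [ 0.1 -0.   0.3] w 0.0871 g 0.0
  shift now [-0.    -0.002  0.389] yaw 0.0 shift after turn [-0.    -0.002  0.389]
red [361 159  11  13 108] [0.4247 0.1833 0.071 ]
yellow [417 161  12  13 126] [0.4977 0.346  0.071 ]
blue [396 185  13  14 140] [0.582  0.2315 0.071 ]
```

```bash
cat > find.py <<'E'
from h import *
import cv2
def find():
    s=cams.camera("scene"); hsv=cv2.cvtColor(s["img"],cv2.COLOR_BGR2HSV)
    for n,(a,b) in dict(red=(0,5),yellow=(22,35),blue=(100,120)).items():
        m=cv2.inRange(hsv,(a,150,90),(b,255,255)); m[:140]=0;m[230:]=0;m[:,:340]=0;m[:,450:]=0
        N,l,st,ce=cv2.connectedComponentsWithStats(m)
        if N>1:
            k=1+st[1:,4].argmax(); u,v=ce[k]; print(n,st[k],ray(s,u,v,.071).round(4))
E
python3 -m crank '0 0 0.13 0 1; 0 0 0.13 0 1; 0 0 0.13 0 1; 0 0 0 0 1; 0 0 0 0 -1; 0 0 0 0 -1; 0 0 0 0 -1; 0 0 0 0 -1; 0 0 0 0 -1; 0 0 0 0 -1' 30
python3 -m crank '0 0 0 0 -1; 0 0 0 0 -1; 0 0 0 0 -1; 0 0 0 0 -1; 0 0 0 0 -1'
```

```text
time: 9.05
ee_pos: [0.4237, 0.1836, 0.0548]
eef_rot: [0.747, 0.665, 0.0, 0.0]
ft_force: [0.3, -1.1, 0.3]
width: 0.0467
grip_force: 0.0
time: 9.55
ee_pos: [0.4235, 0.1835, 0.0545]
eef_rot: [0.747, 0.665, -0.0, -0.0]
ft_force: [-0.3, 0.3, 0.7]
width: 0.0354
grip_force: 30.0
```

```bash
python3 -m crank '0 0 -0.1 0 -1; 0 0 -0.2 0 -1; 0 0 -0.2 0 -1; 0 0 -0.2 0 -1; 0 0 0 0 -1'
python3 -c "
from h import *
to(.579,.0055,.1945,-6.7)"
```

```text
time: 10.05
ee_pos: [0.4259, 0.1847, 0.1992]
eef_rot: [0.747, 0.665, 0.003, 0.002]
ft_force: [0.3, 0.7, -2.4]
width: 0.0347
grip_force: 30.0
t 10.1 pos [0.4259 0.1847 0.1992] closing -6.7 F [ 0.3  0.7 -2.4] w 0.0347 g 30.0
  shift now [-0.801  0.865  0.028] yaw -0.0 shift after turn [-0.801  0.864  0.028]
```

```bash
python3 -m crank '-0.08 0.085 0 0 -1; -0.15 0.16 0 0 -1; -0.15 0.16 0 0 -1; -0.15 0.16 0 0 -1; -0.15 0.16 0 0 -1; -0.11 0.12 0 0 -1; 0 0 0 0 -1; 0 0 0 0 -1; 0 0 0 0 -1'
python3 -c "
from h import *
to(.579,.0055,.1265,-6.7)"
```

```text
time: 10.95
ee_pos: [0.5723, 0.008, 0.1939]
eef_rot: [0.747, 0.665, -0.0, -0.001]
ft_force: [-0.6, -0.1, -2.6]
width: 0.0353
grip_force: 30.0
t 10.9 pos [0.5723 0.008  0.1939] closing -6.6 F [-0.6 -0.1 -2.6] w 0.0353 g 30.0
  shift now [-0.009  0.035  0.337] yaw 0.001 shift after turn [-0.009  0.035  0.337]
```

```bash
python3 -m crank '-0.009 0.035 0.1 0 -1; 0 0 0.12 0 -1; 0 0 0.08 0 -1; 0 0 0.02 0 -1; 0 0 0 0 -1; 0 0 0 0 -1'; python3 -m crank '0 0 0.02 0 -1; 0 0 0.01 0 -1; 0 0 0.01 0 -1; 0 0 0 0 -1; 0 0 0 0 -1';python3 -m crank '0 0 0.01 0 -1; 0 0 0.01 0 -1; 0 0 0 0 -1'
```

```text
time: 11.55
ee_pos: [0.5802, 0.0046, 0.1316]
eef_rot: [0.747, 0.665, 0.001, 0.001]
ft_force: [-0.2, -0.5, -1.4]
width: 0.0355
grip_force: 30.0
time: 12.05
ee_pos: [0.5803, 0.0043, 0.1231]
eef_rot: [0.747, 0.665, 0.0, 0.0]
ft_force: [1.6, 1.1, 2.8]
width: 0.0349
grip_force: 29.9
time: 12.35
ee_pos: [0.5802, 0.0043, 0.1188]
eef_rot: [0.747, 0.664, 0.0, 0.0]
ft_force: [1.0, 0.5, 5.9]
width: 0.0352
grip_force: 29.9
```

```bash
python3 -m crank '0 0 0.01 0 -1; 0 0 0 0 -1; 0 0 0 0 -1';python3 -m crank '0 0 0.01 0 -1; 0 0 0 0 -1; 0 0 0 0 -1'
```

```text
time: 12.65
ee_pos: [0.5804, 0.0044, 0.1181]
eef_rot: [0.747, 0.665, 0.001, 0.001]
ft_force: [-4.2, -0.4, 16.5]
width: 0.0356
grip_force: 29.9
time: 12.95
ee_pos: [0.5805, 0.0045, 0.1178]
eef_rot: [0.747, 0.665, 0.0, 0.001]
ft_force: [-10.6, -0.3, 31.4]
width: 0.0356
grip_force: 29.9
```

```bash
R='0 0 0 0 -1'; python3 -m crank '0 0 -0.004 0 -1; 0 0 0 0 -1; 0 0 0 0 -1; 0 0 0 0 -1; 0 0 0 0 -1; 0 0 0 0 -1; 0 0 0 0 -1; 0 0 0 0 -1; 0 0 0 0 -1; 0 0 0 0 -1'
python3 -m crank '0 0 0 0 -1; 0 0 0 0 -1; 0 0 0 0 -1; 0 0 0 0 -1; 0 0 0 0 -1; 0 0 0 0 -1; 0 0 0 0 -1; 0 0 0 0 -1; 0 0 0 0 -1; 0 0 0 0 -1'
python3 -m crank '0 0 0 0 -1; 0 0 0 0 -1; 0 0 0 0 -1; 0 0 0 0 -1; 0 0 0 0 -1; 0 0 0 0 -1; 0 0 0 0 -1; 0 0 0 0 -1; 0 0 0 0 -1; 0 0 0 0 -1'
python3 -m crank '0 0 0 0 -1; 0 0 0 0 -1; 0 0 0 0 -1; 0 0 0 0 -1; 0 0 0 0 -1; 0 0 0 0 -1'
python3 -m crank '0 0 -0.05 0 -1; 0 0 -0.1 0 -1; 0 0 -0.2 0 -1; 0 0 0 0 -1; 0 0 0 0 -1'
python3 - <<'E'
from h import *
from find import find
to(.5378,-.3452,.1865,-6.7)
find()
E
```

```text
time: 13.95
ee_pos: [0.5804, 0.0045, 0.1179]
eef_rot: [0.747, 0.665, 0.0, 0.001]
ft_force: [-7.0, 0.1, 25.7]
width: 0.0353
grip_force: 29.9
time: 14.95
ee_pos: [0.5804, 0.0045, 0.1179]
eef_rot: [0.747, 0.665, 0.0, 0.001]
ft_force: [-9.0, -1.5, 25.5]
width: 0.0353
grip_force: 29.9
time: 15.95
ee_pos: [0.5804, 0.0045, 0.1179]
eef_rot: [0.747, 0.664, 0.0, 0.001]
ft_force: [-7.7, -0.7, 25.9]
width: 0.0355
grip_force: 29.9
time: 16.55
ee_pos: [0.5804, 0.0045, 0.1179]
eef_rot: [0.747, 0.665, 0.0, 0.001]
ft_force: [-8.5, -0.7, 25.0]
width: 0.0354
grip_force: 29.9
time: 17.05
ee_pos: [0.5796, 0.0042, 0.1852]
eef_rot: [0.747, 0.664, -0.0, 0.0]
ft_force: [-0.5, 1.0, -2.2]
width: 0.0352
grip_force: 30.0
t 17.1 pos [0.5796 0.0042 0.1852] closing -6.7 F [-0.5  1.  -2.2] w 0.0352 g 30.0
  shift now [-1.759 -0.003 -0.006] yaw -0.0 shift after turn [-1.759 -0.004 -0.006]
yellow [417 161  11  13 126] [0.4978 0.3459 0.071 ]
blue [396 185  13  14 139] [0.582  0.2316 0.071 ]
```

```bash
python3 -m crank '-0.12 0 0 0 -1; -0.2 0 0 0 -1; -0.22 0 0 0 -1; -0.22 0 0 0 -1; -0.22 0 0 0 -1; -0.22 0 0 0 -1; -0.22 0 0 0 -1; -0.2 0 0 0 -1; -0.12 0 0 0 -1; 0 0 0 0 -1'
python3 -m crank '0 0 0 0 -1; 0 0 0 0 -1; 0 0 0 0 -1'
python3 -c "
from h import *
to(.5379,-.3455,.066,-6.7)"
```

```text
time: 18.1
ee_pos: [0.5361, -0.346, 0.1826]
eef_rot: [0.749, 0.662, -0.002, -0.001]
ft_force: [0.5, 0.6, -1.9]
width: 0.0352
grip_force: 30.0
time: 18.4
ee_pos: [0.5394, -0.3399, 0.185]
eef_rot: [0.747, 0.665, 0.0, -0.0]
ft_force: [-0.1, 1.1, -2.6]
width: 0.0353
grip_force: 30.0
t 18.4 pos [ 0.5394 -0.3399  0.185 ] closing -6.6 F [-0.1  1.1 -2.6] w 0.0353 g 30.0
  shift now [-0.029 -0.004  0.595] yaw 0.001 shift after turn [-0.029 -0.004  0.595]
```

```bash
python3 -m crank '-0.029 -0.004 0.1 0 -1; 0 0 0.18 0 -1; 0 0 0.18 0 -1; 0 0 0.08 0 -1; 0 0 0.03 0 -1; 0 0 0 0 -1; 0 0 0 0 -1; 0 0 0 0 -1'; python3 -m crank '0 0 0.01 0 -1; 0 0 0.01 0 -1; 0 0 0.005 0 -1; 0 0 0 0 -1; 0 0 0 0 -1'
```

```text
time: 19.2
ee_pos: [0.5386, -0.3475, 0.0731]
eef_rot: [0.747, 0.665, 0.0, 0.001]
ft_force: [-0.9, -0.0, -1.8]
width: 0.035
grip_force: 30.0
time: 19.7
ee_pos: [0.5376, -0.3471, 0.0665]
eef_rot: [0.747, 0.664, -0.0, 0.0]
ft_force: [-1.4, -0.2, 0.5]
width: 0.0352
grip_force: 30.0
```

```bash
python3 -m crank '0 0 0.003 0 -1; 0 0 0 0 0.1; 0 0 0 0 0.4; 0 0 0 0 0.6; 0 0 0 0 0.6; 0 0 0 0 0.6; 0 0 0 0 0.6; 0 0 -0.15 0 0.6; 0 0 -0.22 0 0.6; 0 0 -0.22 0 0.6'
python3 - <<'E'
from h import *
from find import find
to(.497,.3455,.187,-6.7)
find()
E
```

```text
time: 20.7
ee_pos: [0.5372, -0.3467, 0.1848]
eef_rot: [0.747, 0.665, -0.0, -0.001]
ft_force: [0.4, -1.5, 0.8]
width: 0.0696
grip_force: 0.0
t 20.7 pos [ 0.5372 -0.3467  0.1848] closing -6.7 F [ 0.4 -1.5  0.8] w 0.0696 g 0.0
  shift now [ 3.414 -0.604 -0.008] yaw -0.0 shift after turn [ 3.414 -0.603 -0.008]
yellow [417 161  12  13 128] [0.498  0.3461 0.071 ]
blue [396 185  13  14 139] [0.5824 0.2311 0.071 ]
```

```bash
python3 -m crank '0.21 -0.038 0 0 1; 0.21 -0.038 0 0 1; 0.21 -0.038 0 0 1; 0.21 -0.038 0 0 1; 0.21 -0.038 0 0 1; 0.21 -0.038 0 0 1; 0.21 -0.038 0 0 1; 0.21 -0.038 0 0 1; 0.21 -0.038 0 0 1; 0.21 -0.038 0 0 1'
python3 -m crank '0.21 -0.038 0 0 1; 0.21 -0.038 0 0 1; 0.21 -0.038 0 0 1; 0.21 -0.038 0 0 1; 0.21 -0.038 0 0 1; 0.21 -0.038 0 0 1; 0 0 0 0 1; 0 0 0 0 1; 0 0 0 0 1'
python3 - <<'E'
from h import *
from find import find
to(.497,.3455,.0545,-6.7)
find()
E
```

```text
time: 21.75
ee_pos: [0.5109, 0.0806, 0.1839]
eef_rot: [0.747, 0.664, 0.0, 0.0]
ft_force: [0.8, -0.1, 0.3]
width: 0.0873
grip_force: 0.0
time: 22.65
ee_pos: [0.4959, 0.3335, 0.1835]
eef_rot: [0.748, 0.664, -0.0, 0.0]
ft_force: [-0.3, -1.2, -0.5]
width: 0.0868
grip_force: 0.0
t 22.6 pos [0.4959 0.3335 0.1835] closing -6.8 F [-0.3 -1.2 -0.5] w 0.0868 g 0.0
  shift now [ 0.061 -0.002  0.645] yaw -0.001 shift after turn [ 0.061 -0.002  0.645]
yellow [417 161  11  13 122] [0.4982 0.3457 0.071 ]
blue [396 185  13  14 139] [0.5821 0.2313 0.071 ]
```

```bash
python3 -m crank '0.061 -0.004 0 0 1; 0 0 0.18 0 1; 0 0 0.2 0 1; 0 0 0.18 0 1; 0 0 0.08 0 1; 0 0 0 0 1; 0 0 0 0 -1; 0 0 0 0 -1; 0 0 0 0 -1; 0 0 0 0 -1' 30
python3 -m crank '0 0 0 0 -1; 0 0 0 0 -1; 0 0 0 0 -1; 0 0 0 0 -1; 0 0 0 0 -1; 0 0 0 0 -1; 0 0 0 0 -1'
python3 -m crank '0 0 -0.1 0 -1; 0 0 -0.2 0 -1; 0 0 -0.2 0 -1; 0 0 -0.2 0 -1; 0 0 0 0 -1; 0 0 0 0 -1'
python3 -c "
from h import *
to(.5800,.0045,.1945,-6.7)"
```

```text
time: 23.7
ee_pos: [0.4965, 0.3471, 0.0568]
eef_rot: [0.747, 0.664, 0.001, 0.0]
ft_force: [-0.2, -0.3, -0.2]
width: 0.0631
grip_force: 0.0
time: 24.4
ee_pos: [0.4961, 0.3468, 0.0557]
eef_rot: [0.747, 0.664, 0.0, 0.0]
ft_force: [0.5, -0.5, 0.7]
width: 0.0353
grip_force: 30.0
time: 25.0
ee_pos: [0.496, 0.3468, 0.1958]
eef_rot: [0.747, 0.665, 0.0, 0.0]
ft_force: [-0.7, -0.7, -3.5]
width: 0.0351
grip_force: 30.0
t 25.0 pos [0.496  0.3468 0.1958] closing -6.7 F [-0.7 -0.7 -3.5] w 0.0351 g 30.0
  shift now [-1.651  0.617  0.007] yaw -0.0 shift after turn [-1.651  0.617  0.007]
```

```bash
python3 -m crank '-0.1 0.037 0 0 -1; -0.2 0.075 0 0 -1; -0.2 0.075 0 0 -1; -0.2 0.075 0 0 -1; -0.2 0.075 0 0 -1; -0.2 0.075 0 0 -1; -0.2 0.075 0 0 -1; -0.2 0.075 0 0 -1; -0.14 0.05 0 0 -1; 0 0 0 0 -1'
python3 -m crank '0 0 0 0 -1; 0 0 0 0 -1; 0 0 0 0 -1'
python3 -c "
from h import *
to(.5795,.005,.1275,-6.7)"
```

```text
time: 26.0
ee_pos: [0.5789, 0.0004, 0.193]
eef_rot: [0.75, 0.662, -0.002, -0.001]
ft_force: [-0.2, -0.2, -1.1]
width: 0.0353
grip_force: 30.0
time: 26.3
ee_pos: [0.5788, 0.0082, 0.1953]
eef_rot: [0.747, 0.665, -0.0, -0.0]
ft_force: [-0.0, 0.8, -2.1]
width: 0.0351
grip_force: 30.0
t 26.3 pos [0.5788 0.0082 0.1953] closing -6.6 F [-0.   0.8 -2.1] w 0.0351 g 30.0
  shift now [-0.016  0.006  0.339] yaw 0.001 shift after turn [-0.016  0.006  0.339]
```

```bash
python3 -m crank '-0.014 0.002 0.1 0 -1; 0 0 0.12 0 -1; 0 0 0.08 0 -1; 0 0 0.02 0 -1; 0 0 0.02 0 -1; 0 0 0.01 0 -1; 0 0 0.01 0 -1; 0 0 0.01 0 -1; 0 0 0 0 -1; 0 0 0 0 -1'; python3 -m crank '0 0 0.01 0 -1; 0 0 0 0 -1; 0 0 0 0 -1'
```

```text
time: 27.3
ee_pos: [0.5797, 0.0042, 0.1223]
eef_rot: [0.747, 0.665, 0.0, 0.0]
ft_force: [-1.9, 0.8, 4.6]
width: 0.0355
grip_force: 30.0
time: 27.6
ee_pos: [0.5797, 0.0041, 0.1203]
eef_rot: [0.747, 0.665, 0.0, 0.0]
ft_force: [-1.3, 1.3, 6.0]
width: 0.0355
grip_force: 29.9
```

```bash
python3 -m crank '0 0 0.01 0 -1; 0 0 0 0 -1; 0 0 0 0 -1';python3 -m crank '0 0 0.008 0 -1; 0 0 0 0 -1; 0 0 0 0 -1'
```

```text
time: 27.9
ee_pos: [0.5802, 0.0042, 0.1192]
eef_rot: [0.747, 0.665, 0.001, 0.001]
ft_force: [-3.4, -0.0, 12.4]
width: 0.0356
grip_force: 30.0
time: 28.2
ee_pos: [0.5806, 0.0042, 0.1189]
eef_rot: [0.747, 0.665, 0.001, 0.001]
ft_force: [-7.3, 0.3, 22.8]
width: 0.0353
grip_force: 30.0
```

Fully down. I'll hold for over 3 s, lift, and carry on to the yellow spot.

```bash
python3 -m crank '0 0 0 0 -1; 0 0 0 0 -1; 0 0 0 0 -1; 0 0 0 0 -1; 0 0 0 0 -1; 0 0 0 0 -1; 0 0 0 0 -1; 0 0 0 0 -1; 0 0 0 0 -1; 0 0 0 0 -1'
python3 -m crank '0 0 0 0 -1; 0 0 0 0 -1; 0 0 0 0 -1; 0 0 0 0 -1; 0 0 0 0 -1; 0 0 0 0 -1; 0 0 0 0 -1; 0 0 0 0 -1; 0 0 0 0 -1; 0 0 0 0 -1' >/dev/null
python3 -m crank '0 0 0 0 -1; 0 0 0 0 -1; 0 0 0 0 -1; 0 0 0 0 -1; 0 0 0 0 -1; 0 0 0 0 -1; 0 0 0 0 -1; 0 0 0 0 -1; 0 0 0 0 -1; 0 0 0 0 -1' >/dev/null
python3 -m crank '0 0 0 0 -1; 0 0 0 0 -1; 0 0 0 0 -1; 0 0 0 0 -1; 0 0 0 0 -1; 0 0 0 0 -1'
python3 -m crank '0 0 -0.05 0 -1; 0 0 -0.1 0 -1; 0 0 -0.2 0 -1; 0 0 -0.05 0 -1; 0 0 0 0 -1; 0 0 0 0 -1'
python3 - <<'E'
from h import *
from find import find
to(.5463,-.274,.067,-6.7)
find()
E
```

```text
time: 29.2
ee_pos: [0.5806, 0.0042, 0.119]
eef_rot: [0.747, 0.665, 0.001, 0.001]
ft_force: [-7.3, 0.4, 23.2]
width: 0.0352
grip_force: 30.0
time: 31.8
ee_pos: [0.5806, 0.0042, 0.1189]
eef_rot: [0.747, 0.665, 0.001, 0.001]
ft_force: [-6.5, 0.6, 23.5]
width: 0.0355
grip_force: 30.0
time: 32.4
ee_pos: [0.5788, 0.0035, 0.1948]
eef_rot: [0.747, 0.664, -0.001, -0.0]
ft_force: [-0.5, 0.4, -2.6]
width: 0.0352
grip_force: 30.0
t 32.4 pos [0.5788 0.0035 0.1948] closing -6.7 F [-0.5  0.4 -2.6] w 0.0352 g 30.0
  shift now [-1.397  0.002  0.64 ] yaw -0.0 shift after turn [-1.397e+00  1.000e-03  6.400e-01]
blue [396 185  13  14 142] [0.5821 0.2315 0.071 ]
```

```bash
python3 -m crank '-0.1 0 0 0 -1; -0.2 0 0 0 -1; -0.22 0 0 0 -1; -0.22 0 0 0 -1; -0.22 0 0 0 -1; -0.22 0 0 0 -1; -0.14 0 0 0 -1; -0.077 0 0 0 -1; 0 0 0 0 -1; 0 0 0 0 -1'
python3 - <<'E'
from h import *
import cv2
to(.5463,-.274,.067,-6.7)
s=cams.camera("scene"); i=s["img"][170:300,180:330]
cv2.imwrite("pics/b1.png",cv2.resize(i,None,fx=4,fy=4,interpolation=cv2.INTER_CUBIC))
E
```

```text
time: 33.45
ee_pos: [0.5469, -0.2718, 0.1955]
eef_rot: [0.747, 0.665, 0.0, -0.001]
ft_force: [-0.7, 0.4, -1.1]
width: 0.035
grip_force: 30.0
t 33.5 pos [ 0.5469 -0.2718  0.1955] closing -6.6 F [-0.7  0.4 -1.1] w 0.035 g 30.0
  shift now [-0.012 -0.001  0.642] yaw 0.001 shift after turn [-0.012 -0.001  0.642]
```

View pics/b1.png

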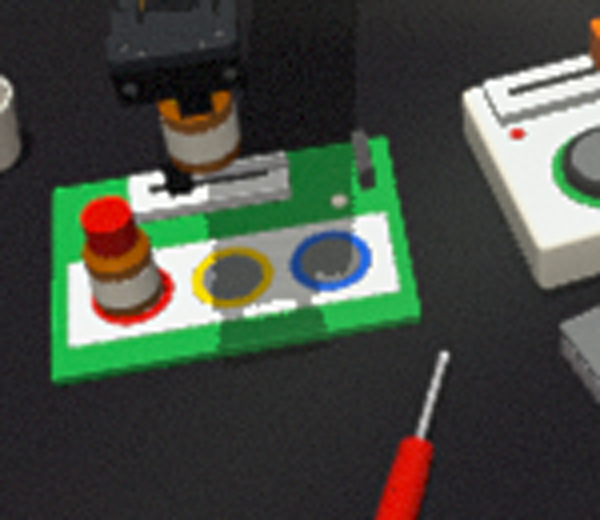

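The red bottle stands centred in its ring, at about (131,297) in the crop. Now I'll lower yellow.

```bash
python3 -m crank '-0.012 0 0.1 0 -1; 0 0 0.2 0 -1; 0 0 0.2 0 -1; 0 0 0.08 0 -1; 0 0 0.03 0 -1; 0 0 0 0 -1; 0 0 0 0 -1; 0 0 0 0 -1'; python3 -m crank '0 0 0.01 0 -1; 0 0 0.01 0 -1; 0 0 0.01 0 -1; 0 0 0 0 -1; 0 0 0 0 -1'
```

```text
time: 34.3
ee_pos: [0.5475, -0.2763, 0.076]
eef_rot: [0.747, 0.665, 0.0, 0.001]
ft_force: [0.2, -0.0, -2.5]
width: 0.0352
grip_force: 30.0
time: 34.8
ee_pos: [0.5463, -0.2759, 0.0681]
eef_rot: [0.747, 0.665, -0.0, -0.0]
ft_force: [0.3, 0.0, -2.0]
width: 0.0356
grip_force: 30.0
```

```bash
python3 -m crank '0 0 0.006 0 -1; 0 0 0 0 -1; 0 0 0 0 -1; 0 0 0 0 -1'
python3 -m crank '0 0 0 0 0.1; 0 0 0 0 0.4; 0 0 0 0 0.6; 0 0 0 0 0.6; 0 0 0 0 0.6; 0 0 0 0 0.6; 0 0 -0.15 0 0.6; 0 0 -0.22 0 0.6; 0 0 -0.22 0 0.6; 0 0 0 0 1'
python3 - <<'E'
from h import *
from find import find
to(.5825,.2305,.187,-6.7)
find()
E
```

```text
time: 35.2
ee_pos: [0.5466, -0.276, 0.0673]
eef_rot: [0.747, 0.664, 0.0, 0.0]
ft_force: [-2.0, 0.6, 2.0]
width: 0.0352
grip_force: 30.0
time: 36.2
ee_pos: [0.5494, -0.2768, 0.1917]
eef_rot: [0.747, 0.665, 0.002, 0.005]
ft_force: [0.0, -0.2, -0.4]
width: 0.0727
grip_force: 0.0
t 36.2 pos [ 0.5494 -0.2768  0.1917] closing -6.7 F [ 0.  -0.2 -0.4] w 0.0727 g 0.0
  shift now [ 2.538 -0.132  0.014] yaw -0.0 shift after turn [ 2.538 -0.132  0.014]
blue [396 185  13  14 141] [0.5822 0.231  0.071 ]
```

```bash
python3 -m crank '0.12 -0.006 0 0 1; 0.21 -0.011 0 0 1; 0.22 -0.012 0 0 1; 0.22 -0.012 0 0 1; 0.22 -0.012 0 0 1; 0.22 -0.012 0 0 1; 0.22 -0.012 0 0 1; 0.22 -0.012 0 0 1; 0.22 -0.012 0 0 1; 0.22 -0.012 0 0 1'
python3 -m crank '0.22 -0.012 0 0 1; 0.2 -0.01 0 0 1; 0.03 0 0 0 1; 0 0 0 0 1; 0 0 0 0 1; 0 0 0 0 1'
python3 - <<'E'
from h import *
from find import find
to(.5825,.2305,.0545,-6.7)
find()
E
```

```text
time: 37.25
ee_pos: [0.5722, 0.1432, 0.1837]
eef_rot: [0.747, 0.664, -0.001, -0.0]
ft_force: [1.3, 0.1, 0.1]
width: 0.0866
grip_force: 0.0
time: 37.85
ee_pos: [0.5793, 0.2297, 0.1845]
eef_rot: [0.748, 0.664, -0.0, 0.0]
ft_force: [0.3, 1.0, -0.0]
width: 0.0874
grip_force: 0.0
t 37.9 pos [0.5793 0.2297 0.1845] closing -6.9 F [ 0.3  1.  -0. ] w 0.0874 g 0.0
  shift now [0.007 0.015 0.65 ] yaw -0.002 shift after turn [0.007 0.015 0.65 ]
blue [397 186  11  13 126] [0.5839 0.2308 0.071 ]
```

```bash
python3 -m crank '0.005 0.015 0.05 0 1; 0 0 0.18 0 1; 0 0 0.2 0 1; 0 0 0.15 0 1; 0 0 0.07 0 1; 0 0 0 0 1; 0 0 0 0 -1; 0 0 0 0 -1; 0 0 0 0 -1; 0 0 0 0 -1' 30
python3 -m crank '0 0 0 0 -1; 0 0 0 0 -1; 0 0 0 0 -1; 0 0 0 0 -1; 0 0 0 0 -1; 0 0 0 0 -1; 0 0 0 0 -1'
python3 -m crank '0 0 -0.1 0 -1; 0 0 -0.2 0 -1; 0 0 -0.2 0 -1; 0 0 -0.2 0 -1; 0 0 0 0 -1; 0 0 0 0 -1'
python3 -c "
from h import *
to(.5795,.005,.1945,-6.7)"
```

```text
time: 38.9
ee_pos: [0.5825, 0.2325, 0.0559]
eef_rot: [0.747, 0.664, 0.001, 0.0]
ft_force: [-0.0, 0.6, -0.6]
width: 0.0631
grip_force: 0.0
time: 39.6
ee_pos: [0.5821, 0.2323, 0.055]
eef_rot: [0.747, 0.664, 0.0, 0.0]
ft_force: [0.3, -1.1, 0.9]
width: 0.0352
grip_force: 30.0
time: 40.2
ee_pos: [0.5822, 0.2324, 0.1953]
eef_rot: [0.747, 0.664, 0.0, 0.0]
ft_force: [0.2, -0.9, -2.3]
width: 0.0353
grip_force: 30.0
t 40.2 pos [0.5822 0.2324 0.1953] closing -6.7 F [ 0.2 -0.9 -2.3] w 0.0353 g 30.0
  shift now [-1.131  0.12   0.004] yaw -0.0 shift after turn [-1.131  0.119  0.004]
```

```bash
python3 -m crank '-0.1 0.01 0 0 -1; -0.2 0.02 0 0 -1; -0.2 0.02 0 0 -1; -0.2 0.02 0 0 -1; -0.2 0.02 0 0 -1; -0.15 0.02 0 0 -1; -0.08 0.01 0 0 -1; 0 0 0 0 -1; 0 0 0 0 -1; 0 0 0 0 -1'
python3 -m crank '0 0 0.1 0 -1; 0 0 0.12 0 -1; 0 0 0.08 0 -1; 0 0 0.02 0 -1; 0 0 0 0 -1; 0 0 0 0 -1'
```

```text
time: 41.2
ee_pos: [0.5792, 0.0075, 0.1947]
eef_rot: [0.746, 0.666, 0.0, -0.0]
ft_force: [-0.1, 0.4, -2.3]
width: 0.0353
grip_force: 30.0
time: 41.8
ee_pos: [0.5801, 0.0055, 0.132]
eef_rot: [0.747, 0.665, 0.001, 0.0]
ft_force: [-0.1, -0.0, -1.1]
width: 0.0354
grip_force: 30.0
```

```bash
python3 -m crank '0 0 0.02 0 -1; 0 0 0.01 0 -1; 0 0 0.01 0 -1; 0 0 0.01 0 -1; 0 0 0.01 0 -1; 0 0 0 0 -1; 0 0 0 0 -1'; python3 -m crank '0 0 0.01 0 -1; 0 0 0 0 -1; 0 0 0 0 -1'; python3 -m crank '0 0 0.006 0 -1; 0 0 0 0 -1; 0 0 0 0 -1'
```

```text
time: 42.5
ee_pos: [0.5802, 0.0052, 0.1197]
eef_rot: [0.747, 0.664, 0.001, 0.001]
ft_force: [1.0, -0.1, 6.4]
width: 0.0354
grip_force: 30.0
time: 42.8
ee_pos: [0.5806, 0.0051, 0.1185]
eef_rot: [0.747, 0.664, 0.001, 0.001]
ft_force: [0.6, 0.1, 12.4]
width: 0.035
grip_force: 30.0
time: 43.1
ee_pos: [0.5809, 0.0052, 0.1183]
eef_rot: [0.747, 0.664, 0.001, 0.001]
ft_force: [-2.9, -1.1, 20.6]
width: 0.0349
grip_force: 30.0
```

```bash
python3 -m crank '0 0 0 0 -1; 0 0 0 0 -1; 0 0 0 0 -1; 0 0 0 0 -1; 0 0 0 0 -1; 0 0 0 0 -1; 0 0 0 0 -1; 0 0 0 0 -1; 0 0 0 0 -1; 0 0 0 0 -1' >/dev/null
python3 -m crank '0 0 0 0 -1; 0 0 0 0 -1; 0 0 0 0 -1; 0 0 0 0 -1; 0 0 0 0 -1; 0 0 0 0 -1; 0 0 0 0 -1; 0 0 0 0 -1; 0 0 0 0 -1; 0 0 0 0 -1' >/dev/null
python3 -m crank '0 0 0 0 -1; 0 0 0 0 -1; 0 0 0 0 -1; 0 0 0 0 -1; 0 0 0 0 -1; 0 0 0 0 -1; 0 0 0 0 -1; 0 0 0 0 -1; 0 0 0 0 -1; 0 0 0 0 -1' >/dev/null
python3 -m crank '0 0 0 0 -1; 0 0 0 0 -1; 0 0 0 0 -1; 0 0 0 0 -1; 0 0 0 0 -1; 0 0 0 0 -1'
python3 -m crank '0 0 -0.05 0 -1; 0 0 -0.1 0 -1; 0 0 -0.2 0 -1; 0 0 -0.05 0 -1; 0 0 0 0 -1; 0 0 0 0 -1'
python3 - <<'E'
from h import *
to(.5549,-.201,.0675,-6.7)
E
```

```text
time: 46.7
ee_pos: [0.5809, 0.0052, 0.1183]
eef_rot: [0.747, 0.664, 0.001, 0.002]
ft_force: [-3.9, -0.9, 20.0]
width: 0.0354
grip_force: 30.0
time: 47.3
ee_pos: [0.5788, 0.0048, 0.1944]
eef_rot: [0.747, 0.664, -0.001, -0.0]
ft_force: [-0.9, 0.5, -2.3]
width: 0.035
grip_force: 30.0
t 47.3 pos [0.5788 0.0048 0.1944] closing -6.7 F [-0.9  0.5 -2.3] w 0.035 g 30.0
  shift now [-1.036  0.003  0.635] yaw -0.0 shift after turn [-1.036  0.003  0.635]
```

```bash
python3 -m crank '-0.1 0 0 0 -1; -0.2 0 0 0 -1; -0.2 0 0 0 -1; -0.2 0 0 0 -1; -0.2 0 0 0 -1; -0.1 0 0 0 -1; -0.036 0.003 0 0 -1; 0 0 0 0 -1; 0 0 0 0 -1; 0 0 0 0 -1'
python3 -m crank '0 0 0.1 0 -1; 0 0 0.2 0 -1; 0 0 0.2 0 -1; 0 0 0.08 0 -1; 0 0 0.02 0 -1; 0 0 0 0 -1; 0 0 0 0 -1; 0 0 0 0 -1'; python3 -m crank '0 0 0.01 0 -1; 0 0 0.01 0 -1; 0 0 0.006 0 -1; 0 0 0 0 -1; 0 0 0 0 -1'
```

```text
time: 48.3
ee_pos: [0.5562, -0.1987, 0.1956]
eef_rot: [0.746, 0.666, 0.0, -0.0]
ft_force: [-0.6, -0.1, -1.9]
width: 0.0352
grip_force: 30.0
time: 49.1
ee_pos: [0.5569, -0.201, 0.0775]
eef_rot: [0.747, 0.665, 0.001, 0.001]
ft_force: [-0.3, 0.6, -2.0]
width: 0.0349
grip_force: 30.0
time: 49.6
ee_pos: [0.5558, -0.2008, 0.0706]
eef_rot: [0.747, 0.665, -0.0, 0.0]
ft_force: [0.0, 0.0, -1.0]
width: 0.0352
grip_force: 30.0
```

```bash
python3 -m crank '-0.005 0 0.01 0 -1; 0 0 0.005 0 -1; 0 0 0 0 -1; 0 0 0 0 -1; 0 0 0 0 -1'; python3 -m crank '0 0 0.005 0 -1; 0 0 0 0 -1; 0 0 0 0 -1'
```

```text
time: 50.1
ee_pos: [0.5558, -0.2017, 0.0676]
eef_rot: [0.747, 0.665, 0.0, 0.0]
ft_force: [-0.7, -0.1, -1.3]
width: 0.0351
grip_force: 30.0
time: 50.4
ee_pos: [0.5557, -0.2018, 0.0666]
eef_rot: [0.747, 0.664, 0.0, 0.0]
ft_force: [0.1, -0.4, -1.2]
width: 0.0353
grip_force: 30.0
```

```bash
python3 -m crank '0 0 0.004 0 -1; 0 0 0 0 -1; 0 0 0 0 0.1; 0 0 0 0 0.4; 0 0 0 0 0.6; 0 0 0 0 0.6; 0 0 0 0 0.6; 0 0 0 0 0.6; 0 0 0 0 0.6'
python3 -m crank '0 0 -0.15 0 0.6; 0 0 -0.22 0 0.6; 0 0 -0.22 0 1; 0 0 0 0 1; 0 0 0 0 1'
python3 - <<'E'
from h import *
import cv2
to(.4854,.0373,.16,91.7)
s=cams.camera("scene"); i=s["img"][160:290,170:370]
cv2.imwrite("pics/b2.png",cv2.resize(i,None,fx=4,fy=4,interpolation=cv2.INTER_CUBIC))
E
```

```text
time: 51.3
ee_pos: [0.5557, -0.2017, 0.0658]
eef_rot: [0.747, 0.665, -0.0, 0.0]
ft_force: [-0.6, -0.3, 0.6]
width: 0.0685
grip_force: 0.0
time: 51.8
ee_pos: [0.5562, -0.202, 0.1847]
eef_rot: [0.747, 0.664, 0.0, 0.001]
ft_force: [0.0, -1.0, 0.4]
width: 0.0839
grip_force: 0.0
t 51.8 pos [ 0.5562 -0.202   0.1847] closing -6.7 F [ 0.  -1.   0.4] w 0.0839 g 0.0
  shift now [ 1.147 -0.492  0.121] yaw 0.906 shift after turn [-0.318 -1.206  0.121]
```

View pics/b2.png

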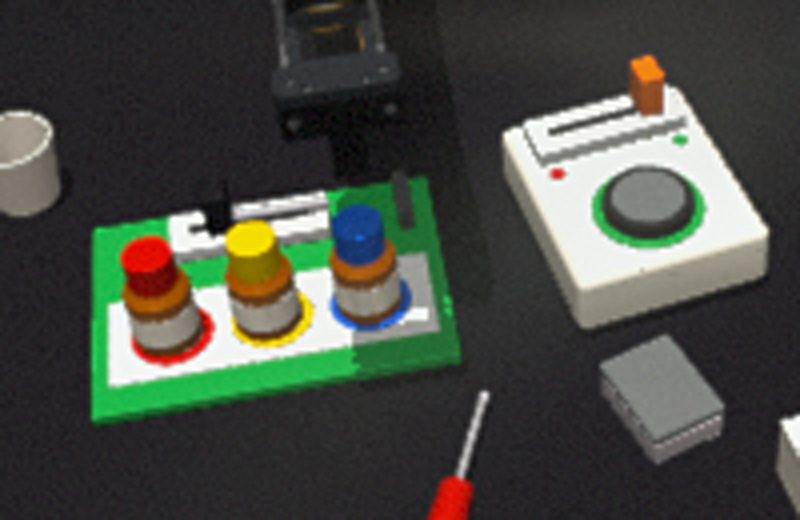

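All three bottles stand inside their rings, and the orange slide is at (647,85) in the crop by the green dot. Next I'll slide it back.

```bash
python3 -m crank '0.22 -0.095 0 0 1; 0.22 -0.095 0 0 1; 0.22 -0.095 0 0 1; 0.22 -0.095 0 0 1; 0.2 -0.085 0 0 1; 0.05 -0.02 0 0 1; 0 0 0 0 1; 0 0 0 0.09 1; 0 0 0 0.09 1; 0 0 0 0.09 1'
python3 -m crank '0 0 0 0.091 1; 0 0 0 0.091 1; 0 0 0 0.091 1; 0 0 0 0.091 1; 0 0 0 0.091 1; 0 0 0 0.091 1; 0 0 0 0.09 1; 0 0 0 0 1; 0 0 0 0 1'
python3 -c "
from h import *
to(.4854,.0375,.0885,91.7)"
```

```text
time: 52.85
ee_pos: [0.4858, 0.0318, 0.1827]
eef_rot: [0.872, 0.489, -0.001, -0.0]
ft_force: [-0.4, -0.4, -0.0]
width: 0.0868
grip_force: 0.0
time: 53.75
ee_pos: [0.4858, 0.0328, 0.1831]
eef_rot: [1.0, 0.017, -0.001, -0.0]
ft_force: [-0.3, -0.2, 0.7]
width: 0.0869
grip_force: 0.0
t 53.8 pos [0.4858 0.0328 0.1831] closing -88.1 F [-0.3 -0.2  0.7] w 0.0869 g 0.0
  shift now [-0.001 -0.024  0.473] yaw 0.002 shift after turn [-0.001 -0.024  0.473]
```

```bash
python3 -m crank '0 -0.026 0.1 0.002 1; 0 0 0.17 0 1; 0 0 0.15 0 1; 0 0 0.045 0 1; 0 0 0 0 1; 0 0 0 0 -1; 0 0 0 0 -1; 0 0 0 0 -1; 0 0 0 0 -1; 0 0 0 0 -1' 20
python3 -m crank '0 0 0 0 -1; 0 0 0 0 -1; 0 0 0 0 -1; 0 0 0 0 -1; 0 0 0 0 -1; 0 0 0 0 -1; 0 0 0 0 -1; 0 0 0 0 -1'
python3 -m crank '0 0.05 0 0 -1; 0 0.05 0 0 -1; 0 0.05 0 0 -1; 0 0.05 0 0 -1; 0 0.05 0 0 -1; 0 0.05 0 0 -1; 0 0.03 0 0 -1; 0 0 0 0 -1; 0 0 0 0 -1'
```

```text
time: 54.75
ee_pos: [0.4859, 0.0392, 0.0911]
eef_rot: [1.0, 0.014, 0.0, 0.0]
ft_force: [0.0, 0.3, -0.8]
width: 0.0549
grip_force: 0.0
time: 55.55
ee_pos: [0.4856, 0.0371, 0.0907]
eef_rot: [1.0, 0.013, -0.0, 0.001]
ft_force: [-0.8, -7.2, 2.6]
width: 0.0197
grip_force: 20.0
time: 56.45
ee_pos: [0.4877, -0.0272, 0.0908]
eef_rot: [1.0, 0.013, 0.0, 0.0]
ft_force: [4.9, -1.2, -3.5]
width: 0.0198
grip_force: 20.0
```

```bash
python3 -m crank '0 0.02 0 0 -1; 0 0 0 0 -1; 0 0 0 0 -1'; python3 -m crank '0 0.01 0 0 -1; 0 0 0 0 -1'; python3 -m crank '0 0.01 0 0 -1; 0 0 0 0 -1'
```

```text
time: 56.75
ee_pos: [0.4878, -0.0307, 0.0908]
eef_rot: [1.0, 0.014, 0.0, 0.0]
ft_force: [5.7, -0.2, -5.1]
width: 0.0198
grip_force: 20.0
time: 56.95
ee_pos: [0.4878, -0.0324, 0.0908]
eef_rot: [1.0, 0.014, 0.0, -0.0]
ft_force: [4.7, -0.3, -5.0]
width: 0.0198
grip_force: 20.0
time: 57.15
ee_pos: [0.4879, -0.0331, 0.0908]
eef_rot: [1.0, 0.014, 0.0, -0.001]
ft_force: [4.8, 4.9, -4.0]
width: 0.0201
grip_force: 20.0
```

```bash
python3 -m crank '0 0.01 0 0 -1; 0 0 0 0 -1'; python3 -m crank '0 0.01 0 0 -1; 0 0 0 0 -1'
python3 -m crank '0 -0.012 0 0 -1; 0 0 0 0 0; 0 0 0 0 0.2; 0 0 0 0 0.2; 0 0 0 0 0.2; 0 0 0 0 0.2; 0 0 -0.15 0 0.2; 0 0 -0.2 0 0.2; 0 0 -0.15 0 0.2; 0 0 0 0 0.2'
python3 - <<'E'
from h import *
import cv2
t=cams.camera("top");s=cams.camera("scene")
f=lambda i,x,y,w,h,k:cv2.resize(i[y:y+h,x:x+w],(int(w*k),int(h*k)),interpolation=cv2.INTER_CUBIC)
cv2.imwrite("pics/d1.png",np.vstack([f(s["img"],200,160,130,72,6),f(t["img"],340,180,100,56,7.8)[:, :780]]))
E
```

```text
time: 57.35
ee_pos: [0.4879, -0.0333, 0.0908]
eef_rot: [1.0, 0.015, 0.0, -0.002]
ft_force: [4.6, 10.8, -4.1]
width: 0.0198
grip_force: 20.0
time: 57.55
ee_pos: [0.4879, -0.0335, 0.0908]
eef_rot: [1.0, 0.016, 0.0, -0.003]
ft_force: [3.8, 15.8, -2.8]
width: 0.0197
grip_force: 20.0
time: 58.55
ee_pos: [0.4898, -0.0364, 0.1948]
eef_rot: [1.0, 0.014, 0.003, 0.001]
ft_force: [0.2, 0.1, 0.1]
width: 0.0523
grip_force: 0.0
```

View pics/d1.png

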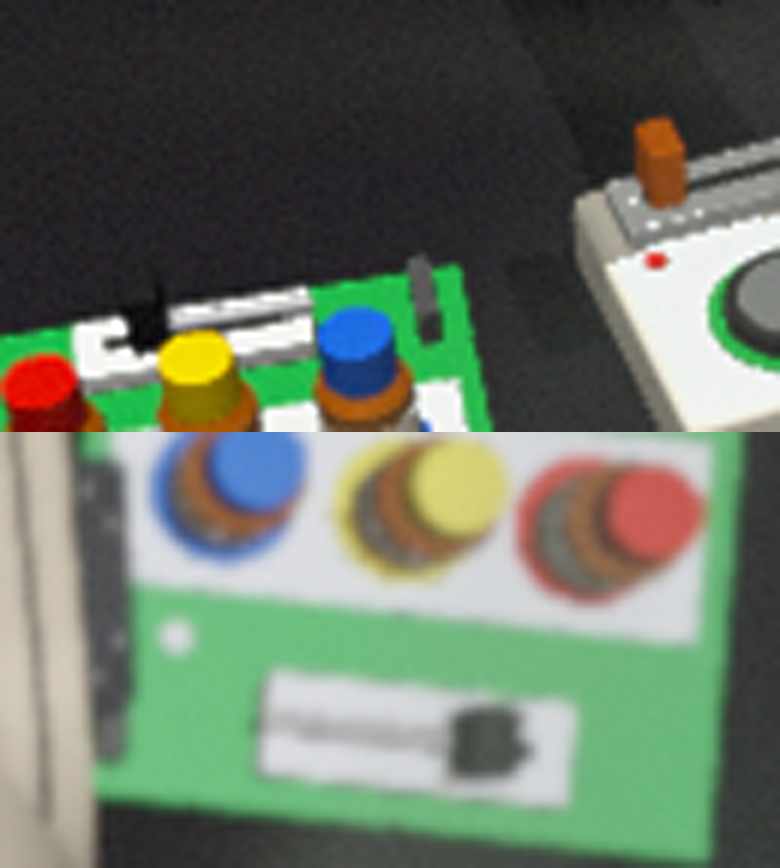

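```bash
python3 - <<'E'
from h import *
t=cams.camera("top");s=cams.camera("scene")
g=lambda u,v,z:ray(t,(u+.5)/7.8-.5+340,(v-432+.5)/7.8-.5+180,z)
P={"grip":g(493,743,.067),"plate":g(420,737,.026),"striker?":g(500,743,.067)}
P["gripS"]=ray(s,200+155/6,160+298/6,.067)
Y=np.array([.117,.993]);X=np.array([.993,-.117])
for n,p in P.items():
    d=p[:2]-[.5163,-.2705]; print(n,p.round(4),"tray",(d@X).round(4),(d@Y).round(4))
to(.4529,-.291,.12,83.3)
E
```

```text
grip [ 0.4528 -0.2924  0.067 ] tray -0.0605 -0.0292
plate [ 0.4566 -0.2742  0.026 ] tray -0.0588 -0.0107
striker? [ 0.4527 -0.295   0.067 ] tray -0.0602 -0.0317
gripS [ 0.4722 -0.287   0.067 ] tray -0.0418 -0.0215
t 58.8 pos [ 0.487  -0.0365  0.1897] closing -88.4 F [ 0.8  0.2 -0.1] w 0.0522 g 0.0
  shift now [-0.205  1.268  0.349] yaw 0.092 shift after turn [-0.02   1.284  0.349]
```

```bash
python3 -m crank '0 0 0 0.046 1; 0 0 0 0.046 1; -0.003 0.1 0 0 1; -0.003 0.2 0 0 1; -0.003 0.22 0 0 1; -0.003 0.22 0 0 1; -0.003 0.22 0 0 1; -0.003 0.22 0 0 1; 0 0.1 0 0 1; 0 0 0 0 1'
python3 -m crank '0 0 0.1 0 1; 0 0 0.2 0 1; 0 0 0.05 0 1; 0 0 0 0 1; 0 0 0 0 1; 0 0 0 0 1'
python3 -c "
from h import *
to(.4528,-.292,.0405,83.3)"
```

```text
time: 59.75
ee_pos: [0.4522, -0.2934, 0.1889]
eef_rot: [0.998, -0.061, -0.001, -0.0]
ft_force: [0.4, 1.1, 0.6]
width: 0.0867
grip_force: 0.0
time: 60.35
ee_pos: [0.4552, -0.2904, 0.1224]
eef_rot: [0.998, -0.058, 0.001, 0.001]
ft_force: [-0.1, -0.5, 0.2]
width: 0.0868
grip_force: 0.0
t 60.4 pos [ 0.4552 -0.2904  0.1224] closing -96.7 F [-0.1 -0.5  0.2] w 0.0868 g 0.0
  shift now [-0.012  0.009  0.409] yaw 0.0 shift after turn [-0.012  0.009  0.409]
```

```bash
python3 -m crank '-0.012 0.009 0.08 0 1; 0 0 0.15 0 1; 0 0 0.12 0 1; 0 0 0.055 0 1; 0 0 0 0 1; 0 0 0 0 -1; 0 0 0 0 -1; 0 0 0 0 -1; 0 0 0 0 -1; 0 0 0 0 -1' 20
python3 -m crank '0 0 0 0 -1; 0 0 0 0 -1; 0 0 0 0 -1; 0 0 0 0 -1; 0 0 0 0 -1; 0 0 0 0 -1; 0 0 0 0 -1; 0 0 0 0 -1'
```

```text
time: 61.35
ee_pos: [0.4518, -0.2918, 0.0401]
eef_rot: [0.998, -0.059, 0.0, 0.0]
ft_force: [-0.2, -0.9, -0.8]
width: 0.0549
grip_force: 0.0
time: 62.15
ee_pos: [0.4516, -0.2918, 0.0398]
eef_rot: [0.998, -0.059, 0.0, 0.0]
ft_force: [0.0, -1.4, -1.1]
width: 0.0199
grip_force: 20.0
```

```bash
python3 -m crank '0 -0.05 0 0 -1; 0 -0.05 0 0 -1; 0 -0.05 0 0 -1; 0 -0.05 0 0 -1; 0 -0.05 0 0 -1; 0 -0.05 0 0 -1; 0 -0.04 0 0 -1; 0 0 0 0 -1; 0 0 0 0 -1'
python3 -m crank '0 -0.01 0 0 -1; 0 0 0 0 -1; 0 0 0 0 -1';python3 -m crank '0 -0.01 0 0 -1; 0 0 0 0 -1';python3 -m crank '0 -0.01 0 0 -1; 0 0 0 0 -1'
```

```text
time: 63.05
ee_pos: [0.4584, -0.2341, 0.0399]
eef_rot: [0.998, -0.062, 0.001, 0.006]
ft_force: [4.7, -41.0, -19.1]
width: 0.0289
grip_force: 20.0
time: 63.35
ee_pos: [0.4586, -0.2324, 0.0399]
eef_rot: [0.998, -0.062, 0.001, 0.006]
ft_force: [4.1, -41.8, -19.7]
width: 0.0322
grip_force: 20.0
time: 63.55
ee_pos: [0.4589, -0.2302, 0.0399]
eef_rot: [0.998, -0.062, 0.001, 0.006]
ft_force: [4.8, -40.8, -19.8]
width: 0.0364
grip_force: 20.0
time: 63.75
ee_pos: [0.4591, -0.2282, 0.0399]
eef_rot: [0.998, -0.062, 0.001, 0.006]
ft_force: [4.5, -40.9, -20.5]
width: 0.0405
grip_force: 20.0
```

The lock has stopped hard after 53 mm. The pictures put its start about 16 mm off the open end, so this fits the home stop. I'll back off, release and check.

```bash
python3 -m crank '0 0.03 0 0 -1; 0 0.03 0 0 -1; 0 0 0 0 -1; 0 0 0 0 -1'
python3 -m crank '0 0 0 0 0.2; 0 0 0 0 0.3; 0 0 0 0 0.3; 0 0 0 0 0.3; 0 0 0 0 0.3; 0 0 -0.1 0 0.3; 0 0 -0.2 0 0.3; 0 0 -0.2 0 0.3; 0 0 -0.2 0 0.3; 0 0 0 0 0.3'
python3 -m crank '0 0.2 0 0 0.3; 0 0.2 0 0 0.3; 0 0.2 0 0 0.3; 0 0.2 0 0 0.3; 0 0.2 0 0 0.3; 0 0.2 0 0 0.3; 0 0 0 0 0.3; 0 0 0 0 0.3; 0 0 0 0 0.3'
python3 - <<'E'
from h import *
import cv2
t=cams.camera("top");s=cams.camera("scene")
f=lambda i,x,y,w,h,k:cv2.resize(i[y:y+h,x:x+w],(int(w*k),int(h*k)),interpolation=cv2.INTER_CUBIC)
cv2.imwrite("pics/e1.png",np.vstack([f(s["img"],180,155,195,65,4),f(t["img"],265,150,195,85,4)]))
E
```

```text
time: 64.15
ee_pos: [0.4578, -0.2386, 0.04]
eef_rot: [0.998, -0.062, 0.001, 0.005]
ft_force: [2.5, -34.1, -14.2]
width: 0.0199
grip_force: 20.0
time: 65.15
ee_pos: [0.4617, -0.2303, 0.1853]
eef_rot: [0.998, -0.058, 0.004, 0.002]
ft_force: [0.2, -0.7, 0.3]
width: 0.0566
grip_force: 0.0
time: 66.05
ee_pos: [0.4316, -0.4668, 0.1793]
eef_rot: [0.998, -0.058, -0.0, -0.001]
ft_force: [-0.6, 0.3, 0.3]
width: 0.0566
grip_force: 0.0
```

View pics/e1.png

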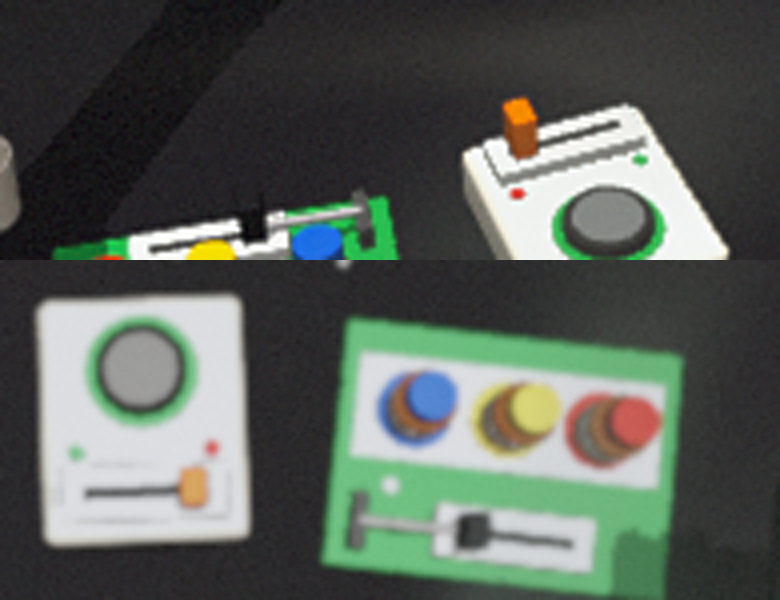

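The bolt reaches through the striker, and the lock grip is at the plate's home end (470,530). The orange slide is at its red dot (193,487), and all three bottles are in their rings. I'm handing it in.

```bash
python3 -c "
from bench import workorder
print(workorder.close_job())"
```

```text
the job is handed in; nothing more can be done
None
```

I handed the job in at about 66 s, but the hand-in gave no verdict. Red, yellow and blue were each held fully down for over 3 s and, by the last picture, stand on their own spots, with the mode slide back at off and the tray lock home. Pushing the lock against its stop took about 41 N at the fingers, with the wrist force well under 120 N.

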